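# Pack a button tube into its clamshell case and shut it

### The arm

A 7-joint arm with a two-finger parallel gripper is mounted at the origin on the work surface. World frame = base frame: x ahead of the robot, y to its left, z up, the work surface at z = 0. Lengths are in m, angles in rad, forces in N, time in s.
With the tool pointing down it reaches from about 0.35 to 0.9 m from the base axis. Payload 8.1 kg.
Tool frame: the origin (TCP) lies at the very end of the fingers, on their centre line; the grasp point (between the pads) lies 19 mm behind it; z points along the fingers, y is the line along which they close (so a half turn about z gives the same grasp; the last joint's range is limited). The gripper opens to 92 mm and grips with 3 to 60 N. Pads are 19 mm wide; open, the fingers measure 130 mm over their backs; the gripper's body (75 mm by 190 mm) begins 47 mm behind the grasp point.
Start: joints at [-1.256, 0.434, 0.025, 1.573, -0.012, 1.134, -0.075], TCP at [0.254, 0.571, 0.227] pointing down, gripper open.
Joint ranges: [-2.62, 2.62], [-0.44, 2.09], [-1.27, 1.32], [0.08, 2.57], [-1.32, 4.46], [0.12, 2], [-2.74, 2.74]. Speed limits (rad/s): [2.22, 2.22, 3.01, 3.01, 3.14, 3.14, 3.14].

### API

Orientations are given as a rotation vector (axis times angle).
In Python, from cell import arm gives the robot as it stands.
- The arm moves only by the shell command python3 -m pendant 'ROWS' [FORCE]. ROWS is a JSON object of lists of equal length, an entry for each row: "slide": the shift along the tool's x, y, z in units of 0.3 m (1.0 is 0.3 m), a list of three; "dr": the turn, a rotation vector about the tool's x, y, z in units of 0.12 rad (1.0 is 0.12 rad), a list of three; "claw": the opening, from 0 (shut) to 1 (fully open). In form: {"slide": [[tx, ty, tz], ...], "dr": [[ax, ay, az], ...], "claw": [claw, ...]}. A call has 1 to 10 rows; each row shifts and turns the commanded pose from where the row before left it, along the tool's axes as they then stand; what a row does not reach is not made up. A row lasts 1/10 s, in which the tool goes at most 50 mm and 8.59 degrees, less where a joint would pass 70% of its speed; a pose out of reach is approached as far as the arm can. A call with a number of a shift or a turn outside -1 to 1 is refused whole. A call with a gripper value outside its range is refused whole. The fingers move at their own pace and stop on an object; FORCE is the grip in N (left out, the last holds). Time passes only in rows, so rows that do not move let the fingers close. It gives the time, the measured TCP pose, the force, the opening and the grip force at its end, in the units of the state.
- arm.observe(): the state, without advancing time (a new reading comes with each control period).
- arm.get_image(name): name is "scene" or "top" or "wrist"; returns the picture (384x512x3 uint8, red, green, blue); there is no depth.
- arm.calibration(name): a dict with "K" (3x3 intrinsics, pixels), "xyz" and "orientation" of the camera in the world. Camera axes: x right, y up, looking along -z (the intrinsics and any distortion apply to the point x, -y, -z); pixel columns grow to the right and rows downward; lengths in m; the calibration is good to about 2 mm. A picture is of the moment at which its call begins: read the wrist's pose just before it. calibration takes no time and is no camera call; for the wrist camera it gives the pose at the moment of the call.
- arm.sign_off(): hands the job in; it is judged then, once.
The state is a dict: "clock": time; "joints": joint angles; "dq": joint speeds; "joint_efforts": joint torques, N m; "position": TCP position; "ee_rot": TCP orientation; "force": force on the tool from outside, world axes, zero at the start; "ft_torque": the same for the moment, N m; "width": opening from 0.0 (shut) to 1.0 (fully open); "gripper_force": force on a finger pad.
Only numpy, scipy, OpenCV 4.12 (cv2) and the standard library are available. Lean on these libraries where they do the work, as an engineer would, in place of code of your own. Each camera call takes 0.05 s, during which the arm holds its last target. There are 200 camera calls.

### The job

Take the tube of buttons off the sloping rack and lay it gently in its saddles in the lower half of the open clamshell case. Then swing the upper half over without slamming it and press it fully shut so that the two rims meet edge to edge, let go, and leave the other things on the bench where they stand.

Things in the scene. Friction and masses are not known exactly. Their poses are not given: they have to be found in the camera images.
- tube: Loose clear plastic tube of brown buttons with white end caps: a plain cylinder 120 mm long, 40 mm in diameter, about 120 g, both ends alike. Origin at its centre, x along its length. It starts on the rack, sloping 35 degrees (0.61 rad) up from level, high end away from the robot.
- rack: Small fixed plywood rack, base 170 x 100 mm, 140 mm high. Origin: centre of its underside, x towards its high side. The tube's centre lies 90 mm above the origin; the tube rests in two V saddles 42 mm to either side of its middle (12 mm wide), low end on a foot ledge. Between the saddles it is free; the sloping board is 28 mm below its axis, square to the slope.
- case: Lower half of a grey clamshell case, fixed to the bench: an open tray 140 mm (x) by 190 mm (y), 32 mm high, walls and floor 4 mm. Origin at the centre of its underside, x towards the hinge, which runs along y on the rim of the +x side (away from the robot).
- nest (a point): Where the tube's centre belongs: middle of the lower half, 30 mm above the bench, tube along the case's y (parallel to the hinge), in two black V saddles 42 mm to either side (12 mm wide), between two black end blocks 134 mm apart whose tops are level with the tube's axis. Floor 26 mm below this point; walls 66 mm away in x.
- hinge (a point): Middle of the hinge axis, fixed to the case: 70 mm along the case's x from its centre, 32 mm above the bench.
- lid (a joint): Angle of the upper half: 0 rad shut, rims together; about 1.6 upright; it starts at 1.65 to 2.0, leaning back away from the robot. Stiff friction hinge: it stays at any angle and needs 2 to 4 N at its free edge to move.
- lid_edge (a point): Middle of the upper half's free rim edge, 140 mm from the hinge axis; the rim plane passes through the hinge. The upper half is a grey tray 140 x 190 x 32 mm like the lower; its flat outer face is 32 mm outside the rim plane: on top when shut, facing away from the robot when open. A thumb lip sticks out 7 mm here.
- cone: Bystander: loose white thread cone, 130 mm high, 60 mm wide at the foot. Origin at the centre of its underside.
- driver: Bystander: loose screwdriver with a wooden handle lying on the bench, 170 mm long, pointing away from the robot, 30 mm high or less.
- cup: Bystander: loose white cup, 90 mm high, 76 mm wide. Origin at the centre of its underside.
- oil: Bystander: loose white bottle, 130 mm high, 52 mm wide. Origin at the centre of its underside.
There are look-alikes about, which are no part of the job. What is shaped like the tube but blue or red is not meant.

How it is judged:
By the outcome, as a careful person would: the job done as asked, in the order asked, and still so for the second after the job is handed in, with the robot touching nothing.
It also fails if it takes over 61 s, if anything falls off the work surface, if the arm or the gripper's body presses on something with over 40 N, if the wrist force passes 120 N, or if a joint passes its speed limit or range.

## Working session

There is one attempt and no reset: what is moved stays moved. The work goes in short steps, Python scripts to look and compute and a shell command to move; the robot and the scene stay as the last step left them, time stands still between calls to the robot, and variables do not carry over. Pictures are saved under pics/ and viewed, at most 12 in all, crops included, and the job is handed in when it is done.

```bash
mkdir -p pics; ls; python3 - <<'E'
from cell import arm
import cv2,json
o=arm.observe();print(o)
for n in("scene","top","wrist"):
    c=arm.calibration(n);print(n,c)
ims=[arm.get_image(n) for n in("scene","top")]
for n,i in zip(("scene","top"),ims): cv2.imwrite(f"pics/{n}0.png",cv2.cvtColor(i,cv2.COLOR_RGB2BGR))
E
```

```text
pics
{'clock': 0.0, 'joints': array([-1.2555483 ,  0.43523277,  0.02499079,  1.57410052, -0.01160359,
        1.13401261, -0.07511039]), 'dq': array([ 0.00115167,  0.00120848, -0.00041839, -0.00170034, -0.00066989,
        0.00193521, -0.00069944]), 'joint_efforts': array([-9.93490175e-04, -6.67865753e+01,  9.84255932e-01, -3.14463723e+01,
       -6.07044459e-02,  4.28433577e-02,  1.52923294e-04]), 'position': array([0.25347208, 0.57072508, 0.22593778]), 'ee_rot': array([-6.51701455e-01, -3.07306340e+00,  2.50903741e-03]), 'force': array([-0.464832  ,  0.38519198, -0.01734815]), 'ft_torque': array([-0.02660119,  0.01939222,  0.08154395]), 'gripper_force': 0.0, 'width': 1.0016779376184959}
scene {'K': array([[381.14346574,   0.        , 259.14617546],
       [  0.        , 381.14346574, 193.17551177],
       [  0.        ,   0.        ,   1.        ]]), 'xyz': array([1.28047575, 0.13336723, 0.8437199 ]), 'orientation': array([0.58324948, 0.70462875, 1.66746577])}
top {'K': array([[433.49607008,   0.        , 259.07565999],
       [  0.        , 433.49607008, 192.89754722],
       [  0.        ,   0.        ,   1.        ]]), 'xyz': array([0.34015917, 0.01512345, 1.37574037]), 'orientation': array([ 0.11781845, -0.1185331 , -1.57489917])}
wrist {'K': array([[298.96556215,   0.        , 253.93099212],
       [  0.        , 298.96556215, 195.29739494],
       [  0.        ,   0.        ,   1.        ]]), 'xyz': array([0.18875559, 0.60020588, 0.38418024]), 'orientation': array([-0.23439887, -0.15115858,  1.14716687])}
```

View pics/scene0.png

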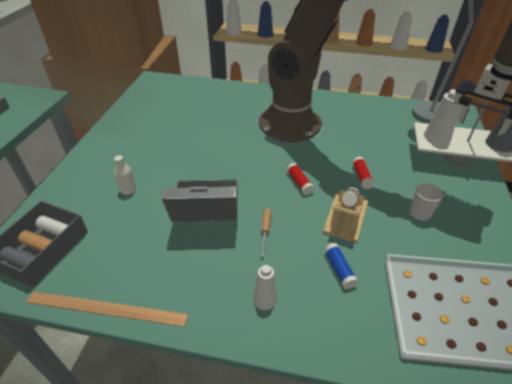

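View pics/top0.png

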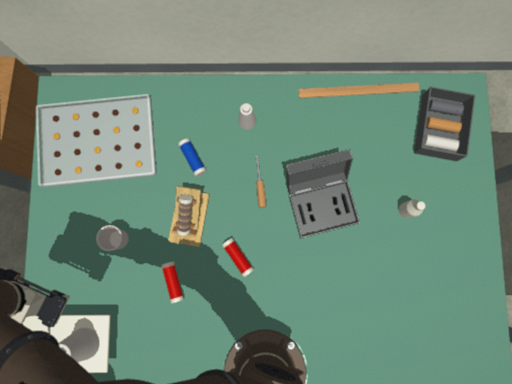

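Scene: the robot is at the far side (290,110), with the case at (202,202) and its lid standing, and the rack with the tube at (348,210). Top: the case is at (323,205) with its lid at (318,172), the rack at (188,215), the cone at (247,117), the driver at (261,185), the cup at (112,238) and the oil at (411,208).

Look-alikes in top: brown/white tube on the rack (185,215); blue (192,157), red (237,257) and red (173,283) cylinders; rolls in the black box (443,125). I choose (185,215), which is brown with white caps and on the sloping rack, and check it in a close crop.

```bash
cat > h.py <<'E'
import numpy as np,cv2
from scipy.spatial.transform import Rotation as R
from cell import arm
def ray(c,px):
    K=c["K"];d=np.array([(px[0]-K[0,2])/K[0,0],-(px[1]-K[1,2])/K[1,1],-1.]);return c["xyz"],R.from_rotvec(c["orientation"]).apply(d)
def plane(c,px,z):
    o,d=ray(c,px);return o+d*(z-o[2])/d[2]
def tri(c1,p1,c2,p2):
    o1,d1=ray(c1,p1);o2,d2=ray(c2,p2)
    s=np.linalg.lstsq(np.c_[d1,-d2],o2-o1,rcond=None)[0];a=o1+s[0]*d1;b=o2+s[1]*d2
    return (a+b)/2,np.linalg.norm(a-b)
def proj(c,P):
    p=R.from_rotvec(c["orientation"]).inv().apply(np.asarray(P)-c["xyz"]);K=c["K"]
    return np.array([K[0,2]+K[0,0]*p[...,0]/-p[...,2],K[1,2]+K[1,1]*p[...,1]/p[...,2]]).T
def crop(im,x0,y0,w,h,s):
    return cv2.resize(im[y0:y0+h,x0:x0+w],None,fx=s,fy=s,interpolation=cv2.INTER_CUBIC)
E
python3 - <<'E'
from h import *
t=cv2.imread("pics/top0.png");s=cv2.imread("pics/scene0.png")
a=np.hstack([crop(t,155,180,66,66,6),crop(t,283,145,80,66+28-28,6)])
a=np.hstack([crop(t,155,180,66,50+16,6)[:, :396],crop(s,315,180,66,66,6)])
b=np.hstack([crop(t,280,148,100,90,4)[:, :396],crop(s,155,165,99,50,4)[:, :396] if 0 else np.zeros((360,396,3),np.uint8)])
b[:200,396:]=crop(s,155,172,99,50,4)
cv2.imwrite("pics/c1.png",np.vstack([a[:,:792],b])[:760])
im=np.vstack([a,b]);print(im.shape);cv2.imwrite("pics/c1.png",cv2.resize(im,None,fx=.79,fy=.79,interpolation=cv2.INTER_AREA))
E
```

```text
(756, 792, 3)
```

View pics/c1.png

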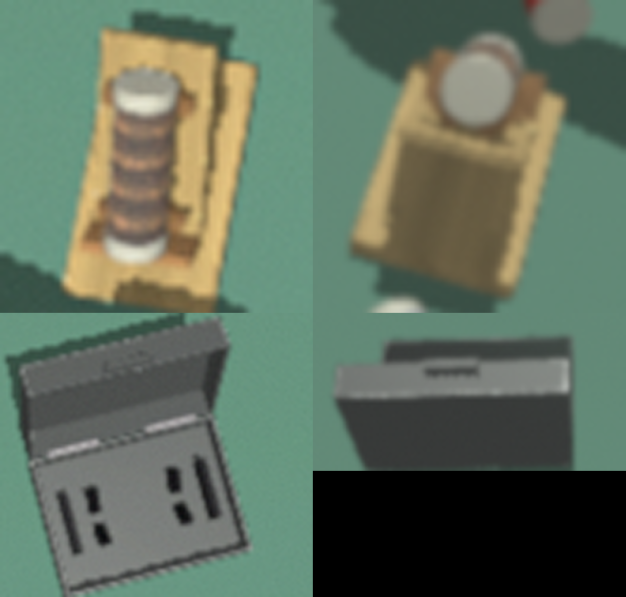

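The crop confirms the tube: brown buttons with white caps, in the rack's saddles, with caps at about (186,199) and (184,232) in top and the end face at (350,199) in scene. The case is at (323,205), with its nest saddles and blocks visible. Next I compute positions.

```bash
python3 - <<'E'
from h import *
np.set_printoptions(precision=4,suppress=True)
T=arm.calibration("top");S=arm.calibration("scene")
tt=lambda x,y:(x/4.74+155,y/4.74+180); ts=lambda x,y:((x-313)/4.74+315,y/4.74+180)
bt=lambda x,y:(x/3.16+280,(y-313)/3.16+148); bs=lambda x,y:((x-313)/3.16+155,(y-313)/3.16+172)
print("hi face",tri(T,tt(147,82),S,ts(477,90)), plane(T,tt(147,82),.1244))
print("axis pts hi/low cap", plane(T,tt(146,97),.12),plane(T,tt(135,243),.06))
print("base R edge",plane(T,tt(257,65),.01),plane(T,tt(213,310),.01))
for n,p in dict(BL=(68,592),BR=(248,548),HL=(31,463),HR=(213,415)).items(): print(n,plane(T,bt(*p),.032))
print("blocks",plane(T,bt(63,492),.03),plane(T,bt(78,553),.03),plane(T,bt(200,458),.03),plane(T,bt(213,516),.03))
print("lidL",tri(T,bt(26,393),S,bs(568,362)));print("lidR",tri(T,bt(228,343),S,bs(337,370)))
for n,p in dict(cone=(247,108),cup=(112,238),oil=(413,207)).items(): print(n,plane(T,p,.1))
for p in ((257,157),(262,206)):print("driver",plane(T,p,.015))
print(R.from_rotvec(arm.observe()["ee_rot"]).as_matrix())
c=arm.calibration("wrist");o=arm.observe();Rt=R.from_rotvec(o["ee_rot"])
print("cam in tool",Rt.inv().apply(c["xyz"]-o["position"]),(Rt.inv()*R.from_rotvec(c["orientation"])).as_matrix())
E
```

```text
hi face (array([0.5185, 0.2286, 0.1232]), np.float64(0.0028226192124288403)) [0.5183 0.2269 0.1244]
axis pts hi/low cap [0.5096 0.2281 0.12  ] [0.4236 0.2436 0.06  ]
base R edge [0.5456 0.1726 0.01  ] [0.3822 0.2    0.01  ]
BL [ 0.4072 -0.1163  0.032 ]
BR [ 0.449 -0.294  0.032]
HL [ 0.5349 -0.0824  0.032 ]
HR [ 0.5819 -0.2647  0.032 ]
blocks [ 0.5059 -0.1137  0.03  ] [ 0.4454 -0.1272  0.03  ] [ 0.5389 -0.2505  0.03  ] [ 0.481  -0.2613  0.03  ]
lidL (array([ 0.5794, -0.069 ,  0.1638]), np.float64(0.001034478514111233))
lidR (array([ 0.6249, -0.2535,  0.1607]), np.float64(0.0010226611634035832))
cone [0.7971 0.0489 0.1   ]
cup [0.4029 0.4458 0.1   ]
oil [ 0.4878 -0.4417  0.1   ]
driver [0.6631 0.0196 0.015 ]
driver [0.5043 0.0048 0.015 ]
[[-0.914   0.4058 -0.0005]
 [ 0.4058  0.914  -0.0013]
 [-0.0001 -0.0014 -1.    ]]
cam in tool [ 0.071   0.0004 -0.1582] [[ 0.0011  0.9654  0.2606]
 [ 1.     -0.0009 -0.0007]
 [-0.0004  0.2606 -0.9654]]
```

```bash
cat >> h.py <<'E'
np.set_printoptions(precision=3,suppress=True)
def go(p,Rm):
    """print turn (tool axes, units) to do first, then shift in the turned axes (units)"""
    o=arm.observe();Rt=R.from_rotvec(o["ee_rot"]);Rm=R.from_matrix(Rm)
    print("t",o["clock"],"dr",(Rt.inv()*Rm).as_rotvec()/.12,"slide",Rm.inv().apply(np.asarray(p)-o["position"])/.3)
def cols(x,z):
    x=np.array(x,float);x/=np.linalg.norm(x);z=np.array(z,float);z/=np.linalg.norm(z);return np.c_[x,np.cross(z,x),z]
def tubeR(yaw,sl=.61):
    e=np.array([np.cos(yaw),np.sin(yaw),0]);k=np.array([0,0,1.]);c,s=np.cos(sl),np.sin(sl)
    return cols(-(c*e+s*k),s*e-c*k)
E
python3 - <<'E'
from h import *
M=tubeR(-.17);c=np.array([.470,.236,.0894]);print(M)
go(c-M[:,2]*.12,M)
E
```

```text
[[-0.808  0.169  0.565]
 [ 0.139  0.986 -0.097]
 [-0.573  0.    -0.82 ]]
t 0.1 dr [-0.641 -5.058 -1.997] slide [-0.477 -0.978  0.489]
```

```bash
python3 -m pendant '{"slide":[[0,-0.05,0],[0,-0.1,0],[0,-0.1,0],[0,-0.1,0],[0,-0.1,0],[0,-0.1,0],[-0.06,-0.1,0.06],[-0.06,-0.1,0.06],[-0.06,-0.1,0.06],[-0.06,-0.05,0.06]],"dr":[[-0.107,-0.843,-0.333],[-0.107,-0.843,-0.333],[-0.107,-0.843,-0.333],[-0.107,-0.843,-0.333],[-0.107,-0.843,-0.333],[-0.107,-0.843,-0.333],[0,0,0],[0,0,0],[0,0,0],[0,0,0]],"claw":[1,1,1,1,1,1,1,1,1,1]}' 20; python3 - <<'E'
from h import *
M=tubeR(-.17);c=np.array([.470,.236,.0894])
go(c-M[:,2]*.12,M)
W=arm.calibration("wrist");im=arm.get_image("wrist");cv2.imwrite("pics/w1.png",im[:,:,::-1])
e=-M[:,0];print(proj(W,np.array([c-.06*e,c,c+.06*e])))
E
```

```text
clock: 1.1
position: [0.2855, 0.2909, 0.206]
ee_rot: [0.215, 2.524, -0.068]
force: [0.4, 1.4, 1.0]
width: 1.007
gripper_force: 0.0
t 1.1 dr [-0.     0.001  0.003] slide [-0.3   -0.076  0.283]
[[234.894 197.091]
 [235.614 241.1  ]
 [236.279 281.737]]
```

View pics/w1.png

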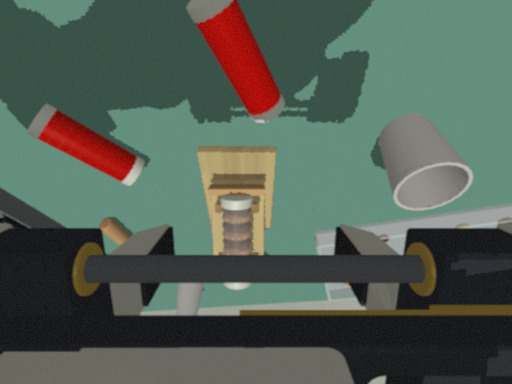

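The wrist picture shows the brown tube at column 236, low cap near (236,201) and high cap near (236,286). That matches the prediction (235,197)–(236,282), so I go to the hover point and then in.

```bash
python3 -m pendant '{"slide":[[-0.07,-0.02,0.07],[-0.08,-0.02,0.07],[-0.08,-0.02,0.07],[-0.07,-0.016,0.07],[0,0,0.1],[0,0,0.1],[0,0,0.1],[0,0,0],[0,0,0]],"dr":[[0,0,0],[0,0,0],[0,0,0],[0,0,0],[0,0,0],[0,0,0],[0,0,0],[0,0,0],[0,0,0]],"claw":[1,1,1,1,1,1,1,1,1]}' 20; python3 - <<'E'
from h import *
M=tubeR(-.17);c=np.array([.470,.236,.0894])
go(c+M[:,2]*.016,M)
W=arm.calibration("wrist");im=arm.get_image("wrist");cv2.imwrite("pics/w2.png",im[:,:,::-1])
e=-M[:,0];print(proj(W,np.array([c-.06*e,c,c+.06*e])))
E
```

```text
clock: 2.05
position: [0.4522, 0.2416, 0.1153]
ee_rot: [0.216, 2.523, -0.069]
force: [0.5, 0.6, -0.8]
width: 0.997
gripper_force: 0.0
t 2.05 dr [-0.007  0.004 -0.002] slide [-0.001 -0.008  0.159]
[[248.577 132.696]
 [248.971 223.131]
 [249.308 300.565]]
```

View pics/w2.png

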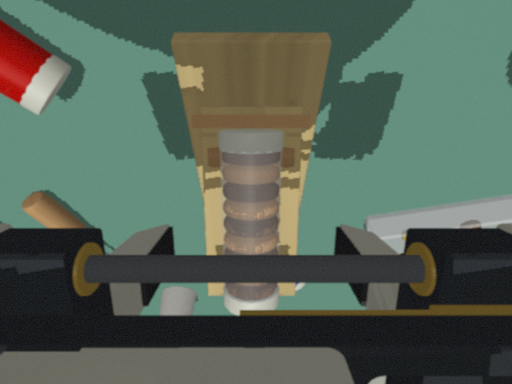

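The tube sits centred between the fingers, at column 251 against 249 predicted, with caps at rows 130–310. I descend and close.

```bash
python3 -m pendant '{"slide":[[0,-0.004,0.06],[0,-0.004,0.06],[0,0,0.038],[0,0,0],[0,0,0],[0,0,0],[0,0,0],[0,0,0],[0,0,0],[0,0,0]],"dr":[[0,0,0],[0,0,0],[0,0,0],[0,0,0],[0,0,0],[0,0,0],[0,0,0],[0,0,0],[0,0,0],[0,0,0]],"claw":[1,1,1,1,0.3,0.3,0.3,0.3,0.3,0.3]}' 20; python3 - <<'E'
from h import *
o=arm.observe();M=tubeR(-.17);c=np.array([.470,.236,.0894]);go(c+M[:,2]*.016,M);print(o["width"],o["gripper_force"],o["force"])
E
```

```text
clock: 3.1
position: [0.4787, 0.2353, 0.0767]
ee_rot: [0.216, 2.523, -0.066]
force: [-0.5, -0.3, 0.1]
width: 0.528
gripper_force: 0.0
t 3.1 dr [ 0.012  0.003 -0.007] slide [-0.    -0.003  0.002]
0.5281231866275998 0.0 [-0.472 -0.259  0.061]
```

```bash
python3 -m pendant '{"slide":[[0,0,0],[0,0,0],[0,0,0],[0,0,0]],"dr":[[0,0,0],[0,0,0],[0,0,0],[0,0,0]],"claw":[0.2,0.2,0.2,0.2]}' 20
```

```text
clock: 3.5
position: [0.4787, 0.2349, 0.0766]
ee_rot: [0.216, 2.523, -0.066]
force: [-1.2, -1.0, 1.5]
width: 0.429
gripper_force: 20.0
```

```bash
python3 -m pendant '{"slide":[[0,0,-0.03],[0,0,-0.07],[0,0,-0.1],[0,0,-0.1],[0,0,-0.1],[0,0,-0.1],[0,0,-0.06]],"dr":[[0,0,0],[0,0,0],[0,0,0],[0,0,0],[0,0,0],[0,0,0],[0,0,0]],"claw":[0.2,0.2,0.2,0.2,0.2,0.2,0.2]}' 20; python3 - <<'E'
from h import *
y=.241;X=np.array([np.cos(y),np.sin(y),0]);Y=np.array([-np.sin(y),np.cos(y),0]);M=cols(Y,[0,0,-1])
c=np.array([.493,-.189,0]);go(c-.12*Y+[0,0,.26],M);go(c+[0,0,.26],M)
E
```

```text
clock: 4.2
position: [0.3827, 0.252, 0.2157]
ee_rot: [0.215, 2.524, -0.063]
force: [-0.2, 0.3, -0.9]
width: 0.433
gripper_force: 20.0
t 4.2 dr [2.968 4.473 9.351] slide [-1.915  0.006 -0.148]
t 4.2 dr [2.968 4.473 9.351] slide [-1.515  0.006 -0.148]
```

```bash
python3 -m pendant '{"slide":[[0,0,-0.02],[0,0,-0.02],[0,0,-0.02],[0,0,-0.02],[0,0,-0.02],[0,0,-0.02],[0,0,-0.02],[0,0,0],[0,0,0],[0,0,0]],"dr":[[0.247,0.373,0.779],[0.247,0.373,0.779],[0.247,0.373,0.779],[0.247,0.373,0.779],[0.247,0.373,0.779],[0.247,0.373,0.779],[0.247,0.373,0.779],[0.247,0.373,0.779],[0.247,0.373,0.779],[0.247,0.373,0.779]],"claw":[0.2,0.2,0.2,0.2,0.2,0.2,0.2,0.2,0.2,0.2]}' 20
python3 -m pendant '{"slide":[[-0.07,0,0],[-0.12,0,0],[-0.15,0,0],[-0.15,0,0],[-0.15,0,0],[-0.15,0,0],[-0.15,0,0],[-0.15,0,0],[-0.15,0,0],[-0.15,0,0]],"dr":[[0.247,0.373,0.779],[0.247,0.373,0.779],[0,0,0],[0,0,0],[0,0,0],[0,0,0],[0,0,0],[0,0,0],[0,0,0],[0,0,0]],"claw":[0.2,0.2,0.2,0.2,0.2,0.2,0.2,0.2,0.2,0.2]}' 20
python3 - <<'E'
from h import *
y=.241;X=np.array([np.cos(y),np.sin(y),0]);Y=np.array([-np.sin(y),np.cos(y),0]);M=cols(Y,[0,0,-1])
c=np.array([.493,-.189,0]);go(c-.12*Y+[0,0,.26],M);go(c+[0,0,.26],M)
E
```

```text
clock: 5.2
position: [0.3659, 0.257, 0.2516]
ee_rot: [1.647, 2.55, -0.014]
force: [-0.1, 0.4, -1.0]
width: 0.431
gripper_force: 20.0
clock: 6.2
position: [0.4721, -0.1474, 0.2559]
ee_rot: [1.937, 2.472, -0.001]
force: [1.2, 1.0, -0.3]
width: 0.432
gripper_force: 20.0
t 6.2 dr [0.004 0.012 0.002] slide [-0.551  0.034 -0.014]
t 6.2 dr [0.004 0.012 0.002] slide [-0.151  0.034 -0.014]
```

```bash
python3 -m pendant '{"slide":[[-0.13,0.01,0],[-0.14,0.01,0],[-0.14,0.01,0],[-0.14,0,-0.01],[0,0,0],[0,0,0]],"dr":[[0,0,0],[0,0,0],[0,0,0],[0,0,0],[0,0,0],[0,0,0]],"claw":[0.2,0.2,0.2,0.2,0.2,0.2]}' 20
python3 - <<'E'
from h import *
W=arm.calibration("wrist");im=arm.get_image("wrist");cv2.imwrite("pics/w3.png",im[:,:,::-1])
y=.241;X=np.array([np.cos(y),np.sin(y),0]);Y=np.array([-np.sin(y),np.cos(y),0])
c=np.array([.493,-.189,0])
for n,(a,b,z) in dict(nearL=(-70,95,32),nearR=(-70,-95,32),hinL=(70,95,32),hinR=(70,-95,32),blkL=(0,67,30),blkR=(0,-67,30),sadL=(0,42,20)).items(): print(n,proj(W,c+X*a/1e3+Y*b/1e3+[0,0,z/1e3]))
E
```

```text
clock: 6.8
position: [0.5194, -0.3051, 0.2586]
ee_rot: [1.942, 2.469, -0.003]
force: [-0.8, 1.3, -0.6]
width: 0.43
gripper_force: 20.0
nearL [193.51  -18.169]
nearR [201.641 152.343]
hinL [318.88  -18.557]
hinR [310.731 152.156]
blkL [256.154  10.496]
blkR [256.154 129.864]
sadL [256.111  36.721]
```

View pics/w3.png

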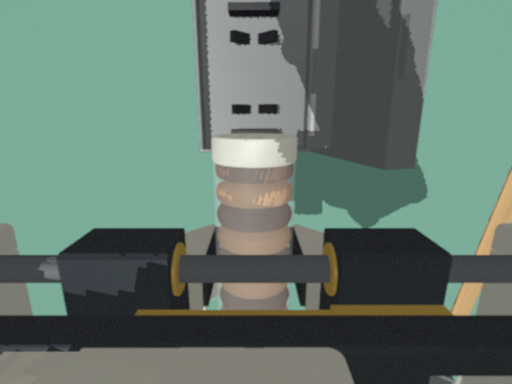

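Nest blocks are at (254,8) and (256,131), with saddle pairs at (255,37) and (255,109). The case corner at (201,152) is within 1 px of the prediction, and the tube end is at row 134. I check the column offset and the tube's position in the hand.

```bash
python3 - <<'E'
from h import *
im=cv2.imread("pics/w3.png",0);W=arm.calibration("wrist");o=arm.observe();Rt=R.from_rotvec(o["ee_rot"])
for r0,r1 in((2,20),(28,48),(100,118)):
    n,l,s,ce=cv2.connectedComponentsWithStats((im[r0:r1,222:292]<45).astype(np.uint8))
    print([(s[i][:5].tolist(),(ce[i]+[222,r0]).round(1)) for i in range(1,n) if s[i][4]>20])
P=o["position"]+Rt.apply([[a,0,z] for a in(.055,.06,.065) for z in(-.036,-.016,.004)]);print(proj(W,P))
y=.241;X=np.array([np.cos(y),np.sin(y),0]);Y=np.array([-np.sin(y),np.cos(y),0])
c=np.array([.493,-.189,0])
for b in(.036,.048,-.036,-.048):print(b,proj(W,c+Y*b+[0,0,.02]),proj(W,c+Y*b+[0,0,.012]))
print(proj(W,c+Y*.067+[0,0,.004]))
M=cols(Y,[0,0,-1]);go(c+[0,0,.1],M)
E
```

```text
[([8, 1, 49, 13, 347], array([257.5,  11.4]))]
[([9, 3, 18, 13, 179], array([239.6,  37.1])), ([37, 3, 18, 13, 184], array([268.,  37.]))]
[([11, 5, 17, 8, 117], array([240.8, 108.8])), ([38, 5, 17, 8, 117], array([268.1, 108.3]))]
[[254.888 155.334]
 [254.786 149.772]
 [254.707 145.546]
 [254.912 142.969]
 [254.805 139.058]
 [254.724 136.094]
 [254.937 130.335]
 [254.825 128.143]
 [254.741 126.486]]
0.036 [255.687  43.731] [255.66   45.209]
0.048 [255.703  32.741] [255.676  34.463]
-0.036 [255.593 105.866] [255.569 106.035]
-0.048 [255.578 115.629] [255.555 115.604]
[255.674  19.104]
t 6.85 dr [-0.007  0.005 -0.008] slide [0.392 0.005 0.529]
```

```bash
python3 -m pendant '{"slide":[[0.07,0,0],[0.12,0,0],[0.12,0,0],[0.085,0,0.05],[0,0,0.12],[0,0,0.12],[0,0,0.12],[0,0,0.1],[0,0,0.07],[0,0,0]],"dr":[[0,0,0],[0,0,0],[0,0,0],[0,0,0],[0,0,0],[0,0,0],[0,0,0],[0,0,0],[0,0,0],[0,0,0]],"claw":[0.2,0.2,0.2,0.2,0.2,0.2,0.2,0.2,0.2,0.2]}' 20
python3 - <<'E'
from h import *
y=.245;X=np.array([np.cos(y),np.sin(y),0]);Y=np.array([-np.sin(y),np.cos(y),0]);M=cols(Y,[0,0,-1])
c=np.array([.493,-.189,0])-.0015*X+.001*Y
go(c+[0,0,.014],M);print(arm.observe()["force"])
E
```

```text
clock: 7.85
position: [0.4901, -0.1864, 0.0828]
ee_rot: [-1.934, -2.472, 0.003]
force: [-0.5, 0.8, 0.0]
width: 0.433
gripper_force: 20.0
t 7.85 dr [-0.032 -0.012 -0.017] slide [-0.008  0.002  0.229]
[-0.534  0.821  0.012]
```

```bash
python3 -m pendant '{"slide":[[-0.004,0.002,0.05],[-0.004,0,0.06],[0,0,0.04],[0,0,0.02],[0,0,0.01],[0,0,0.01],[0,0,0.01],[0,0,0.01],[0,0,0]],"dr":[[-0.03,-0.01,-0.02],[0,0,0],[0,0,0],[0,0,0],[0,0,0],[0,0,0],[0,0,0],[0,0,0],[0,0,0]],"claw":[0.2,0.2,0.2,0.2,0.2,0.2,0.2,0.2,0.2]}' 20
python3 - <<'E'
from h import *
W=arm.calibration("wrist");im=arm.get_image("wrist");cv2.imwrite("pics/w4.png",im[:,:,::-1])
E
```

```text
clock: 8.75
position: [0.4931, -0.1913, 0.0218]
ee_rot: [1.934, 2.471, 0.002]
force: [0.5, -0.3, -0.8]
width: 0.429
gripper_force: 20.0
```

View pics/w4.png

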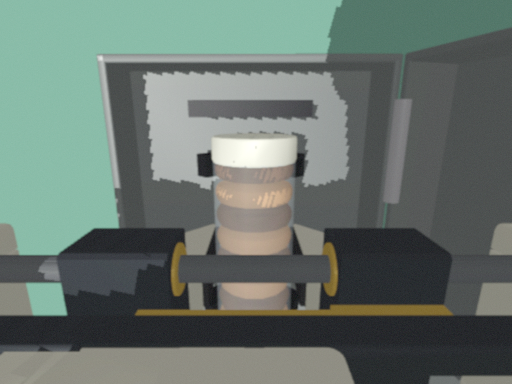

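The tube is over the nest. The block at (250,108) and saddles are centred at column 250 and the tube at 255, so about 2–3 mm towards the hinge. I correct that.

```bash
python3 - <<'E'
from h import *
y=.245;X=np.array([np.cos(y),np.sin(y),0]);Y=np.array([-np.sin(y),np.cos(y),0]);M=cols(Y,[0,0,-1])
c=np.array([.493,-.189,0])-.0015*X+.001*Y
go(c+[0,0,.014],M)
W=arm.calibration("wrist");o=arm.observe();Rt=R.from_rotvec(o["ee_rot"])
print("tube end",proj(W,o["position"]+Rt.apply([[.06,0,-.036],[.06,0,-.016],[.067,0,-.016]])))
p=[plane(W,q,.03) for q in((188,117),(313,117),(197,170),(304,170))];print(p)
for a in p: print("case xy rel. tool:",Rt.inv().apply(a-o["position"]))
E
```

```text
t 8.8 dr [ 0.029  0.023 -0.02 ] slide [ 0.011 -0.004  0.027]
tube end [[254.882 143.064]
 [254.779 139.142]
 [254.807 123.806]]
[array([ 0.445, -0.131,  0.03 ]), array([ 0.504, -0.117,  0.03 ]), array([ 0.454, -0.156,  0.03 ]), array([ 0.507, -0.143,  0.03 ])]
case xy rel. tool: [ 0.07  -0.032 -0.008]
case xy rel. tool: [ 0.07   0.028 -0.008]
case xy rel. tool: [ 0.044 -0.029 -0.008]
case xy rel. tool: [ 0.044  0.025 -0.008]
```

```bash
python3 -m pendant '{"slide":[[0.006,-0.007,0],[0,0,0],[0,0,0.008],[0,0,0.007],[0,0,0.005],[0,0,0]],"dr":[[0,0,0],[0,0,0],[0,0,0],[0,0,0],[0,0,0],[0,0,0]],"claw":[0.2,0.2,0.2,0.2,0.2,0.2]}' 20
```

```text
clock: 9.4
position: [0.4907, -0.1901, 0.0157]
ee_rot: [1.934, 2.471, 0.002]
force: [-0.2, -0.7, -1.0]
width: 0.428
gripper_force: 20.0
```

```bash
python3 -m pendant '{"slide":[[0,0,0.004],[0,0,0.004],[0,0,0]],"dr":[[0,0,0],[0,0,0],[0,0,0]],"claw":[0.2,0.2,0.2]}' 20
python3 -m pendant '{"slide":[[0,0,0.004],[0,0,0]],"dr":[[0,0,0],[0,0,0]],"claw":[0.2,0.2]}' 20
```

```text
clock: 9.7
position: [0.4908, -0.1902, 0.0135]
ee_rot: [1.933, 2.471, 0.002]
force: [-0.5, 0.7, -0.7]
width: 0.432
gripper_force: 20.0
clock: 9.9
position: [0.4911, -0.1902, 0.013]
ee_rot: [1.933, 2.47, 0.003]
force: [-0.9, 1.6, 8.0]
width: 0.436
gripper_force: 20.0
```

```bash
python3 -m pendant '{"slide":[[0,0,-0.002],[0,0,0],[0,0,0],[0,0,0],[0,0,0],[0,0,0],[0,0,0]],"dr":[[0,0,0],[0,0,0],[0,0,0],[0,0,0],[0,0,0],[0,0,0],[0,0,0]],"claw":[0.45,0.5,0.55,0.6,0.63,0.63,0.63]}' 20
python3 -m pendant '{"slide":[[0,0,-0.02],[0,0,-0.05],[0,0,-0.1],[0,0,-0.14],[0,0,-0.14],[0,0,-0.14],[0,0,-0.14],[0,0,-0.05],[0,0,0]],"dr":[[0,0,0],[0,0,0],[0,0,0],[0,0,0],[0,0,0],[0,0,0],[0,0,0],[0,0,0],[0,0,0]],"claw":[0.63,0.63,0.63,0.63,0.5,0.2,0,0,0]}' 20
python3 - <<'E'
from h import *
im=arm.get_image("top");W=arm.get_image("wrist")
cv2.imwrite("pics/c5.png",np.hstack([cv2.resize(W[:,:,::-1],(480,360)),crop(im,280,148,80,90,4)[:,:,::-1]]))
o=arm.observe()
y=.245;X=np.array([np.cos(y),np.sin(y),0]);Y=np.array([-np.sin(y),np.cos(y),0]);M=cols(Y,[0,0,-1])
c=np.array([.4915,-.189,0]);h=c+.07*X+[0,0,.032]
print(o["position"])
go(c+.20*X+[0,0,.30],M);go(c+.20*X+[0,0,.128],M)
for d in(100,90,80,70,60,50,40,30,20,10,5,0):
    t=np.radians(d);print(d,(.12*np.array([-np.cos(t),np.sin(t)])+.032*np.array([np.sin(t),np.cos(t)])+[.07+.019,.032]))
E
```

```text
clock: 10.6
position: [0.4908, -0.1902, 0.013]
ee_rot: [1.933, 2.471, 0.002]
force: [-0.5, -0.1, -0.6]
width: 0.629
gripper_force: 0.0
clock: 11.5
position: [0.4908, -0.1906, 0.2505]
ee_rot: [1.931, 2.467, 0.006]
force: [-0.5, 0.8, 0.4]
width: 0.245
gripper_force: 0.0
[ 0.49  -0.19   0.247]
t 11.6 dr [ 0.038  0.021 -0.018] slide [ 0.     0.673 -0.175]
t 11.6 dr [ 0.038  0.021 -0.018] slide [0.    0.673 0.398]
100 [0.141 0.145]
90 [0.121 0.152]
80 [0.1   0.156]
70 [0.078 0.156]
60 [0.057 0.152]
50 [0.036 0.144]
40 [0.018 0.134]
30 [0.001 0.12 ]
20 [-0.013  0.103]
10 [-0.024  0.084]
5 [-0.028  0.074]
0 [-0.031  0.064]
```

View pics/c5.png

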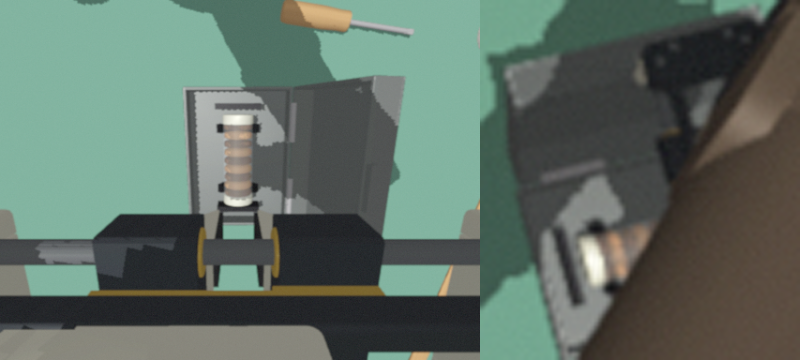

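The tube lies straight in both saddles between the end blocks, at (238,160) in the wrist half. The lid still stands at the right, from (290,90) to (400,85). Next I go over and behind the lid.

```bash
python3 -m pendant '{"slide":[[0,0.06,-0.03],[0,0.12,-0.03],[0,0.14,0],[0,0.14,0],[0,0.14,0],[0,0.073,0],[0,0,0],[0,0,0]],"dr":[[0.04,0.02,-0.02],[0,0,0],[0,0,0],[0,0,0],[0,0,0],[0,0,0],[0,0,0],[0,0,0]],"claw":[0,0,0,0,0,0,0,0]}' 20
python3 - <<'E'
from h import *
y=.245;X=np.array([np.cos(y),np.sin(y),0]);Y=np.array([-np.sin(y),np.cos(y),0]);M=cols(Y,[0,0,-1])
c=np.array([.4915,-.189,0])
go(c+.20*X+[0,0,.135],M)
S=arm.get_image("scene");W=arm.get_image("wrist")
cv2.imwrite("pics/c6.png",np.hstack([cv2.resize(W[:,:,::-1],(400,300)),cv2.resize(S[90:270,90:330,::-1],(400,300))]))
E
```

```text
clock: 12.4
position: [0.6848, -0.1412, 0.2631]
ee_rot: [-1.932, -2.474, 0.006]
force: [0.1, -0.5, -0.1]
width: 0.005
gripper_force: 0.0
t 12.4 dr [-0.036  0.002 -0.004] slide [0.002 0.003 0.427]
```

View pics/c6.png

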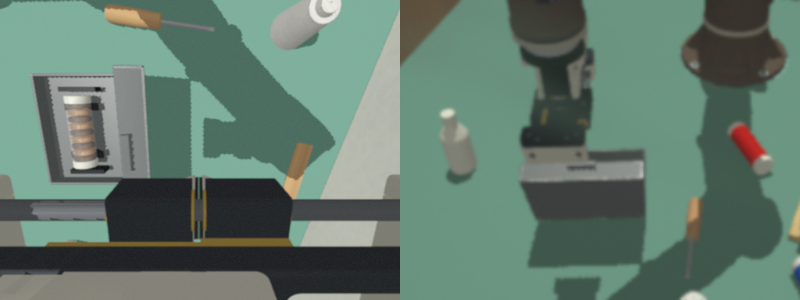

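The wrist half shows the lid's top edge at about (130,125) with the closed fingers behind it, at columns 190–205. The path down behind the lid is free. I descend and start a slow push.

```bash
python3 -m pendant '{"slide":[[0,0,0.06],[0,0,0.1],[0,0,0.12],[0,0,0.1],[0,0,0.047],[0,-0.03,-0.003],[0,-0.03,-0.003],[0,-0.03,-0.002],[0,-0.025,-0.002]],"dr":[[0,0,0],[0,0,0],[0,0,0],[0,0,0],[0,0,0],[0,0,0],[0,0,0],[0,0,0],[0,0,0]],"claw":[0,0,0,0,0,0,0,0,0]}' 20
python3 -m pendant '{"slide":[[0,-0.02,-0.006],[0,-0.02,-0.006],[0,-0.02,-0.006],[0,-0.02,-0.005],[0,-0.017,-0.006],[0,-0.017,-0.006],[0,-0.017,-0.006],[0,-0.016,-0.005]],"dr":[[0,0,0],[0,0,0],[0,0,0],[0,0,0],[0,0,0],[0,0,0],[0,0,0],[0,0,0]],"claw":[0,0,0,0,0,0,0,0]}'
python3 - <<'E'
from h import *
y=.245;X=np.array([np.cos(y),np.sin(y),0]);Y=np.array([-np.sin(y),np.cos(y),0])
o=arm.observe();d=o["position"]-[.4915,-.189,0];print(d@X,d@Y,d[2],o["force"]@X,o["force"]@Y,o["force"][2])
E
```

```text
clock: 13.4
position: [0.6516, -0.1501, 0.1416]
ee_rot: [1.933, 2.474, 0.0]
force: [-0.4, -0.1, 0.1]
width: 0.003
gripper_force: 0.0
clock: 14.2
position: [0.6087, -0.1601, 0.1536]
ee_rot: [-1.933, -2.476, 0.002]
force: [2.9, -0.3, 1.8]
width: 0.006
gripper_force: 1.4
0.12069128486927558 -0.0003932755610004803 0.1536471201597981 2.7926875274916245 -0.973595075230077 1.8371555715324819
```

```bash
python3 -m pendant '{"slide":[[0,-0.018,-0.004],[0,-0.018,-0.003],[0,-0.017,-0.003],[0,-0.017,-0.003],[0,-0.018,0],[0,-0.018,0],[0,-0.018,0],[0,-0.019,0]],"dr":[[0,0,0],[0,0,0],[0,0,0],[0,0,0],[0,0,0],[0,0,0],[0,0,0],[0,0,0]],"claw":[0,0,0,0,0,0,0,0]}'
python3 -m pendant '{"slide":[[0,-0.018,0.003],[0,-0.018,0.003],[0,-0.017,0.003],[0,-0.017,0.004],[0,-0.018,0.006],[0,-0.018,0.007],[0,-0.017,0.007],[0,-0.017,0.007]],"dr":[[0,0,0],[0,0,0],[0,0,0],[0,0,0],[0,0,0],[0,0,0],[0,0,0],[0,0,0]],"claw":[0,0,0,0,0,0,0,0]}'
python3 - <<'E'
from h import *
y=.245;X=np.array([np.cos(y),np.sin(y),0]);Y=np.array([-np.sin(y),np.cos(y),0])
o=arm.observe();d=o["position"]-[.4915,-.189,0];print(d@X,d@Y,d[2],o["force"]@X,o["force"]@Y,o["force"][2])
S=arm.get_image("scene");W=arm.get_image("wrist")
cv2.imwrite("pics/c7.png",np.hstack([cv2.resize(W[:,:,::-1],(400,300)),cv2.resize(S[90:270,90:330,::-1],(400,300))]))
E
```

```text
clock: 15.0
position: [0.5672, -0.1703, 0.1576]
ee_rot: [-1.933, -2.476, 0.002]
force: [1.8, 0.4, -0.2]
width: 0.003
gripper_force: 1.0
clock: 15.8
position: [0.5264, -0.1807, 0.1454]
ee_rot: [-1.933, -2.476, 0.002]
force: [0.5, 0.2, 3.3]
width: 0.005
gripper_force: 1.1
0.03588971126359537 -0.0004297454229290003 0.14543935576156078 0.5710415056019265 0.03787615870095165 3.3324725260806565
```

View pics/c7.png

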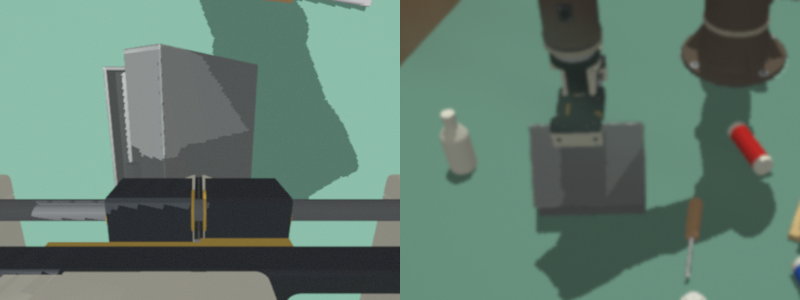

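The lid follows and is now about half closed, with its outer face at (210,110) under the fingertips. I continue along the arc.

```bash
python3 -m pendant '{"slide":[[0,-0.015,0.008],[0,-0.015,0.008],[0,-0.015,0.008],[0,-0.015,0.009],[0,-0.015,0.011],[0,-0.014,0.012],[0,-0.014,0.012],[0,-0.014,0.012]],"dr":[[0,0,0],[0,0,0],[0,0,0],[0,0,0],[0,0,0],[0,0,0],[0,0,0],[0,0,0]],"claw":[0,0,0,0,0,0,0,0]}'
python3 -m pendant '{"slide":[[0,-0.012,0.014],[0,-0.012,0.014],[0,-0.012,0.014],[0,-0.011,0.015],[0,-0.009,0.015],[0,-0.009,0.016],[0,-0.009,0.016],[0,-0.009,0.016]],"dr":[[0,0,0],[0,0,0],[0,0,0],[0,0,0],[0,0,0],[0,0,0],[0,0,0],[0,0,0]],"claw":[0,0,0,0,0,0,0,0]}'
```

```text
clock: 16.7
position: [0.4924, -0.1892, 0.1214]
ee_rot: [-1.933, -2.476, 0.002]
force: [0.2, -0.6, 2.9]
width: 0.007
gripper_force: 1.1
clock: 17.5
position: [0.4684, -0.1952, 0.0852]
ee_rot: [-1.933, -2.476, 0.002]
force: [-0.3, -0.3, 3.1]
width: 0.003
gripper_force: 0.9
```

```bash
python3 -m pendant '{"slide":[[0,-0.005,0.01],[0,-0.005,0.01],[0,-0.004,0.01],[0,-0.004,0.008],[0,-0.003,0.006],[0,0,0.006],[0,0,0.005],[0,0,0]],"dr":[[0,0,0],[0,0,0],[0,0,0],[0,0,0],[0,0,0],[0,0,0],[0,0,0],[0,0,0]],"claw":[0,0,0,0,0,0,0,0]}'
python3 - <<'E'
from h import *
y=.245;X=np.array([np.cos(y),np.sin(y),0]);Y=np.array([-np.sin(y),np.cos(y),0])
o=arm.observe();d=o["position"]-[.4915,-.189,0];print(d@X,d@Y,d[2],o["force"]@X,o["force"]@Y,o["force"][2])
E
```

```text
clock: 18.3
position: [0.4625, -0.1967, 0.069]
ee_rot: [-1.933, -2.476, 0.002]
force: [-0.7, 0.9, 0.6]
width: 0.003
gripper_force: 0.0
-0.029965804787713456 -0.00042517442332476067 0.06904230636619987 -0.5000642507879723 1.080385787484017 0.5598135011213722
```

```bash
python3 -m pendant '{"slide":[[0,0,0.005],[0,0,0.005],[0,0,0.004],[0,0,0.003],[0,0,0]],"dr":[[0,0,0],[0,0,0],[0,0,0],[0,0,0],[0,0,0]],"claw":[0,0,0,0,0]}'
python3 -m pendant '{"slide":[[0,0,0.003],[0,0,0.002],[0,0,0]],"dr":[[0,0,0],[0,0,0],[0,0,0]],"claw":[0,0,0]}'
```

```text
clock: 18.8
position: [0.4625, -0.1967, 0.0643]
ee_rot: [-1.933, -2.476, 0.001]
force: [-2.3, 0.4, 6.1]
width: 0.002
gripper_force: 2.9
clock: 19.1
position: [0.4625, -0.1968, 0.064]
ee_rot: [-1.934, -2.475, -0.001]
force: [-8.5, 4.0, 28.4]
width: 0.005
gripper_force: 14.3
```

```bash
python3 -m pendant '{"slide":[[0,0,0.001],[0,0,0],[0,0,-0.006],[0,0,-0.02],[0,0,-0.08],[0,0,-0.14],[0,0,-0.14],[0,0,-0.14],[0,0,-0.1],[0,0,0]],"dr":[[0,0,0],[0,0,0],[0,0,0],[0,0,0],[0,0,0],[0,0,0],[0,0,0],[0,0,0],[0,0,0],[0,0,0]],"claw":[0,0,0,0,0,0,0,0,0,0]}'
python3 -m pendant '{"slide":[[0.08,0,0],[0.14,0,0],[0.14,0,0],[0.14,0,0],[0.14,0,0],[0.14,0,0],[0.14,0,0],[0.08,0,0],[0,0,0],[0,0,0]],"dr":[[0,0,0],[0,0,0],[0,0,0],[0,0,0],[0,0,0],[0,0,0],[0,0,0],[0,0,0],[0,0,0],[0,0,0]],"claw":[0,0,0,0,0,0,0,0,0,0]}'
python3 - <<'E'
from h import *
S=arm.get_image("scene");T=arm.get_image("top")
y=.245;X=np.array([np.cos(y),np.sin(y),0]);Y=np.array([-np.sin(y),np.cos(y),0]);c=np.array([.4915,-.189,0])
for n in("scene","top"):
    print(n,proj(arm.calibration(n),np.array([c+a*.07*X+b*.095*Y+[0,0,z] for a,b,z in((1,1,.064),(1,-1,.064),(1,1,0),(1,-1,0),(-1,1,.064),(-1,-1,.064))])).round(1).tolist())
cv2.imwrite("pics/c8.png",np.hstack([cv2.resize(S[150:250,140:260,::-1],(480,400),interpolation=2),crop(T,280,148,80,100,4)[:,:,::-1]]))
E
```

```text
clock: 20.1
position: [0.4648, -0.1977, 0.2539]
ee_rot: [1.93, 2.472, 0.003]
force: [-0.3, 0.0, -0.0]
width: 0.006
gripper_force: 0.0
clock: 21.1
position: [0.3896, 0.0944, 0.2495]
ee_rot: [-1.931, -2.477, 0.003]
force: [0.3, -0.2, 0.3]
width: 0.007
gripper_force: 0.0
scene [[236.8, 202.3], [170.3, 204.1], [237.5, 217.4], [173.6, 219.1], [236.7, 170.6], [175.8, 172.1]]
top [[289.7, 193.5], [349.3, 178.2], [288.3, 196.4], [345.2, 181.9], [301.8, 238.0], [362.3, 222.3]]
```

View pics/c8.png

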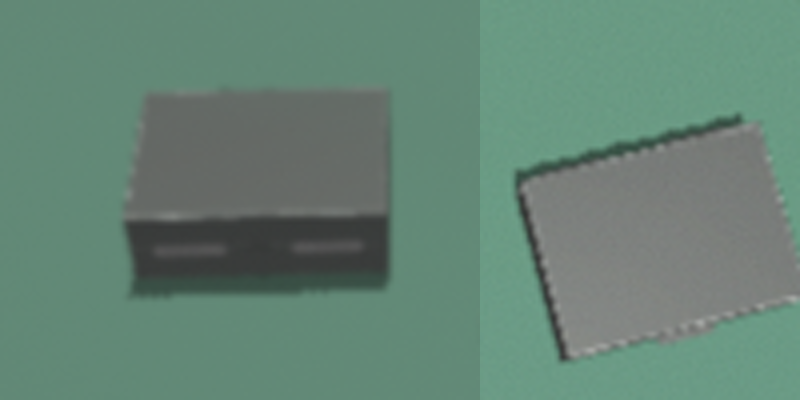

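The case is shut. Its corners at (146,95) and (389,90) in the scene crop are no higher than the shut prediction, and the lid was hard against its stop at z = 0.064 with 28 N. The bystanders are clear of the path I used, so I hand in.

```bash
python3 -c "
from cell import arm
print(arm.sign_off())"
```

```text
the job is handed in; nothing more can be done
None
```

The tube lies in its saddles and the case is pressed fully shut. I handed the job in at about 21 s with the gripper clear; the bystanders were not pictured again at the end, but the arm kept clear of them.

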